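# Swing the air nozzle over the filter and open the valve

### The arm

A 6-joint arm with a two-finger parallel gripper is mounted at the origin on the work surface. World frame = base frame: x ahead of the robot, y to its left, z up, the work surface at z = 0. Lengths are in mm, angles in rad, forces in N, time in s.
With the tool pointing down it reaches from about 325 to 900 mm from the base axis. Payload 3.5 kg.
Tool frame: the origin (TCP) lies between the finger pads; the fingertips stand 25 mm ahead of it and the grasp point (between the pads) lies 6 mm ahead of it; z points along the fingers, y is the direction in which the jaws open and shut (so a half turn about z gives the same grasp; the last joint's range is limited). The gripper opens to 85 mm and grips with 20 to 120 N. Pads are 22 mm wide; open, the fingers measure 114 mm over their backs; the gripper's body (76 mm by 85 mm) begins 54 mm behind the grasp point. The pads swing forward as they close: fully open they stand 13 mm farther back than shut.
Start: joints at [-1.411, 0.276, -0.026, 1.268, 0, 1.467], TCP at [162.354, -603.542, 256.313] pointing down, gripper open.
Joint ranges: [-3.12, 3.12], [-0.85, 1.88], [-1.08, 1.24], [-1.95, 2.15], [-1.57, 1.53], [-3.14, 3.14]. Speed limits (rad/s): [2.57, 2.57, 3.14, 3.14, 3.14, 3.14].

### API

Orientations are given as a unit quaternion [w, x, y, z].
In Python, from rig import arm gives the robot as it stands.
- The arm moves only by the shell command python3 -m inch 'ROWS'. ROWS is JSON, a list that holds one entry, the list of rows, each a list of 7 numbers: the shift along the tool's x, y, z in units of 25 mm (1.0 is 25 mm), then the turn, a rotation vector about the tool's x, y, z in units of 5 degrees (1.0 is 5 degrees), then the finger opening in mm, from 0 to 85.4. In form: [[[dx, dy, dz, wx, wy, wz, fingers], ...]]. A call has 1 to 10 rows; each row shifts and turns the pose as measured when the row begins, along the tool's axes as they then stand; what a row does not reach is not made up. A row lasts 1/12 s, in which the tool goes at most 41.7 mm and 7.16 degrees, less where a joint would pass 70% of its speed; a pose out of reach is approached as far as the arm can. A call is refused whole if a number of a shift passes 1 or a number of a turn 1, either way. A call with a gripper value outside its range is refused whole. The fingers move at their own pace and stop on an object; the grip force is fixed at half the most. Time passes only in rows, so rows that do not move let the fingers close. It gives the time, the measured TCP pose, the force and the opening at its end, in the units of the state.
- arm.observe(): the state, without advancing time (a new reading comes with each control period).
- arm.grab_frame(name): name is "scene" or "side" or "wrist"; returns a dict with "color" (480x640x3 uint8, red, green, blue), "fx", "fy", "cx", "cy" (pixels), "k1" (the pictures are not rectified: a ray, as slopes to the right and down, at radius r is drawn at 1 + k1 r^2 times it, then the intrinsics apply), "xyz" and "attitude" of the camera in the world; the wrist camera has in their place "hand_eye" (4x4, takes a point from camera to tool coordinates, whose origin is the TCP and whose axes are the flange's). Camera axes: x right, y down, z forward; pixel columns grow to the right and rows downward; lengths in mm; the calibration is good to about 2 mm. A picture is of the moment at which its call begins: read the wrist's pose just before it. There is no depth.
- arm.hand_in(): hands the job in, once; it reports no verdict.
The state is a dict: "clock": time; "joints": joint angles; "joint_vel": joint speeds; "tau": joint torques, N m; "ee_pos": TCP position; "tool_rot": TCP orientation; "force": force on the tool from outside, world axes, zero at the start; "torque": the same for the moment, N m; "width": finger opening in mm.
Only numpy, scipy, OpenCV 4.12 (cv2) and the standard library are available. Lean on these libraries where they do the work, as an engineer would, in place of code of your own. Each camera call takes 0.05 s, during which the arm holds its last target.

### The job

Dry the washed filter: gently push the swing arm of the drying station round with one fingertip until its nozzle is over the centre of the round pleated filter, and only then push the valve lever fully open, in line with the pipe. Do not lift anything, and leave the filter and all the other loose things standing or lying where they are.

Things in the scene. Friction and masses are not known exactly. Their poses are not given: they have to be found in the camera images.
- station: Fixed drying station: grey base plate 8 mm thick with steel air column and valve. Origin on the bench under the column; -x is its front (towards the robot), z up. Three flat steel discs lie 150 mm from the column, straight in front and 55 degrees to each side; filter, tub and cup stand on them in any order. A 16 mm pipe, 85 mm above the bench, runs from the column to the -y side through the valve.
- swing_arm (a joint): Angle (rad): 0 = arm points to the station's front (-x), positive = clockwise seen from above, towards its +y side; range -1.3 to 2.0, starts at 1.4 to 1.9. The arm is a level steel bar 16 mm thick, centre 125 mm above the bench, on a hub 42 mm across whose top is at 143 mm. Turns stiffly (0.15 N m) and stays where left.
- pivot_point (a point): Point on the vertical axis of the swing arm, at the height of the bar's centre (125 mm above the bench).
- nozzle (a point): Lower end of the nozzle, 24 mm across, that hangs from the outer end of the swing arm, 150 mm from the pivot axis; the nozzle mouth is 85 mm above the bench.
- valve_lever (a joint): Angle of the valve lever (rad): 0 = pointing to the station's back (+x), across the pipe, shut; grows clockwise seen from above to the stop at 1.571 = pointing to the station's -y side, in line with the pipe, fully open. Starts between 0 and 0.3. Turns stiffly (0.08 N m) and stays where it is left.
- lever_axis (a point): Point on the vertical axis of the valve lever, at the height of the lever's centre (125 mm above the bench), 150 mm to the -y side of pivot_point.
- lever_tip (a point): Free end of the valve lever, a flat grey bar 16 mm wide and 14 mm thick that reaches 86 mm from its axis; the lever's hub is 28 mm across.
- filter: Loose round pleated filter cartridge, 88 mm across and 50 mm high, white paper pleats around a grey open-topped core; stands upright on one of the three discs, its top 58 mm above the bench. Origin at the centre of its underside.
- tub: Loose lidded round white tub, 90 mm across and 62 mm high, on another disc (top 70 mm above the bench). Origin at the centre of its underside. Leave alone.
- cup: Loose open grey plastic cup, 72 mm across and 70 mm high, on another disc (top 78 mm above the bench). Origin at the centre of its underside. Leave alone.
- scraper: Loose silicone scraper lying on the bench on the robot's right, 165 x 60 mm, 14 mm thick. Origin 60 mm from the end of its blade, on the bench. Leave alone.
- brush: Loose wooden-handled bottle brush lying on the bench on the robot's left, 280 mm long, 22 mm thick. Origin near its middle, on the bench. Leave alone.
- bottle: Loose closed white bottle standing on the bench on the robot's left, 60 mm across, 130 mm high. Origin at the centre of its underside. Leave alone.
- jar: Loose closed glass jar standing on the bench on the robot's right, 66 mm across, 70 mm high. Origin at the centre of its underside. Leave alone.
Not all that is in view belongs to the job. What is shaped like the filter but pink or red is not meant.

How it is judged:
By the outcome, as a careful person would: the job done as asked, in the order asked, and still so for the second after the job is handed in, with the robot touching nothing.
It also fails if it takes over 58 s, if anything falls off the work surface, if the arm or the gripper's body presses on something with over 40 N, if the wrist force passes 120 N, or if a joint passes its speed limit or range.

## Working session

There is one attempt and no reset: what is moved stays moved. The work goes in short steps, Python scripts to look and compute and a shell command to move; the robot and the scene stay as the last step left them, time stands still between calls to the robot, and variables do not carry over. Pictures are saved under pics/ and viewed, and the job is handed in when it is done.

```bash
ls; mkdir -p pics; python3 - <<'E'
from rig import arm
import cv2
s=arm.observe();print(s)
for n in("scene","side","wrist"):
    f=arm.grab_frame(n);cv2.imwrite(f"pics/{n}0.png",f["color"][:,:,::-1])
    print(n,{k:v for k,v in f.items() if k!="color"})
E
```

```text
pics
{'clock': 0.0, 'joints': array([-1.41139552e+00,  2.77114874e-01, -2.78912538e-02,  1.26801089e+00,
       -3.09532069e-05,  1.46736560e+00]), 'joint_vel': array([-0.00087095,  0.00037281,  0.00074484,  0.00171197,  0.00089923,
        0.00192952]), 'tau': array([-5.29620211e-04, -4.45508087e+01,  2.95204192e+01,  1.65294064e-02,
       -7.96356107e-05,  1.60793286e-05]), 'ee_pos': array([ 162.23196374, -602.8195445 ,  255.16601648]), 'tool_rot': array([-1.10947953e-03,  9.91376755e-01,  1.31037769e-01, -4.65395916e-05]), 'force': array([0.01030464, 0.03808718, 0.00763829]), 'torque': array([-0.0099139 ,  0.05915694,  0.03532957]), 'width': 85.2613515358518}
scene {'fx': 463.8598171379132, 'fy': 463.8598171379132, 'cx': 320.65210232443184, 'cy': 233.79621124313698, 'k1': -0.120106866075291, 'xyz': array([ 923.32336855,  607.84303981, 1133.35701876]), 'attitude': array([-0.08510867,  0.27449318,  0.91095805, -0.2959146 ])}
side {'fx': 621.1267170238793, 'fy': 621.1267170238793, 'cx': 316.6070957612918, 'cy': 238.4981524161795, 'k1': -0.185777304185382, 'xyz': array([ 428.29695984, 1060.68075058,  884.91410772]), 'attitude': array([ 0.01504967, -0.04550278,  0.88826549, -0.45682318])}
wrist {'fx': 375.42405904049593, 'fy': 375.42405904049593, 'cx': 315.7362568650227, 'cy': 236.17465530174968, 'k1': -0.038396428214004276, 'hand_eye': array([[-7.69679903e-04, -9.63020198e-01, -2.69428109e-01,
         6.80469206e+01],
       [ 9.99996979e-01, -1.37018469e-03,  2.04075944e-03,
        -1.57240462e-01],
       [-2.33445883e-03, -2.69425725e-01,  9.63018343e-01,
        -1.17983965e+02],
       [ 0.00000000e+00,  0.00000000e+00,  0.00000000e+00,
         1.00000000e+00]])}
```

View pics/scene0.png

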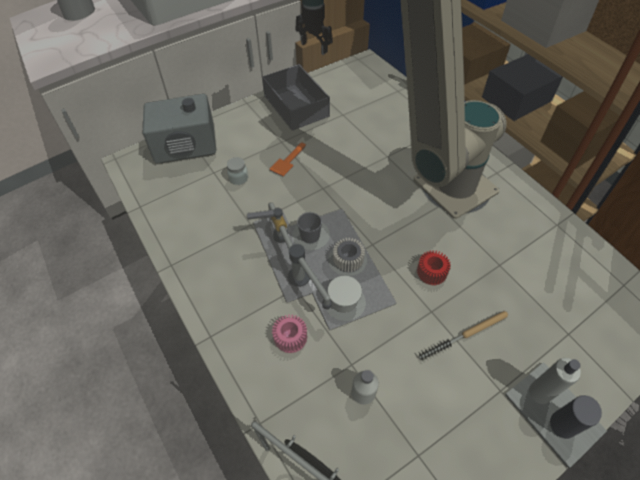

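View pics/side0.png

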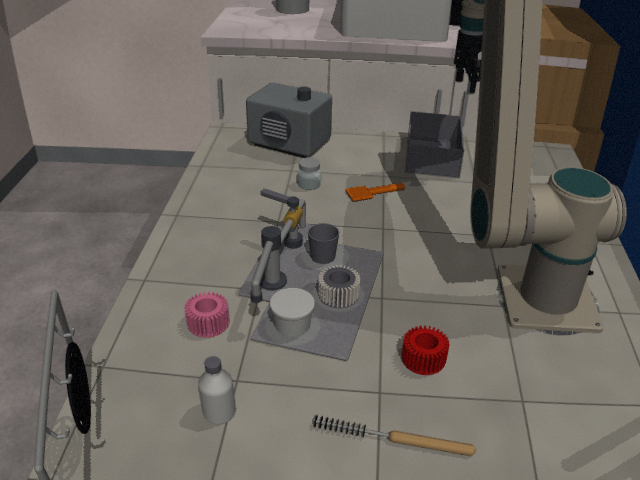

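View pics/wrist0.png

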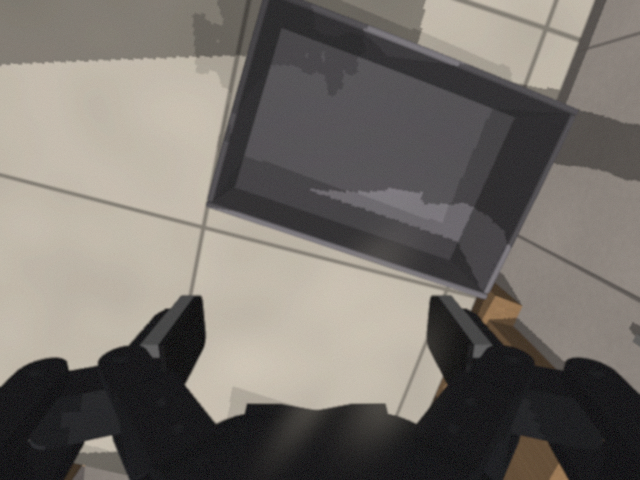

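The scene and side views show the station. The white pleated filter is at scene (348,254) / side (339,287), on the middle disc. The tub is at scene (344,292) and the cup at (310,226). The pink (290,333) and red (434,267) pleated rings are decoys off the station. I'll enlarge to confirm.

```bash
cat > h.py <<'E'
import numpy as np,cv2
from scipy.spatial.transform import Rotation as R
def rot(q): return R.from_quat([q[1],q[2],q[3],q[0]]).as_matrix()
def K(f): return np.array([[f["fx"],0,f["cx"]],[0,f["fy"],f["cy"]],[0,0,1.]])
def cam(f,s=None):
    if "xyz" in f: return rot(f["attitude"]),np.array(f["xyz"])
    T=np.eye(4);T[:3,:3]=rot(s["tool_rot"]);T[:3,3]=s["ee_pos"];T=T@f["hand_eye"];return T[:3,:3],T[:3,3]
def ray(f,px,s=None):
    u=cv2.undistortPointsIter(np.array([[px]],float),K(f),np.array([f["k1"],0,0,0.]),None,None,(3,50,1e-9))[0,0]
    A,t=cam(f,s);return t,A@np.array([u[0],u[1],1])
def atz(f,px,z,s=None):
    t,d=ray(f,px,s);return t+d*(z-t[2])/d[2]
def proj(f,P,s=None):
    A,t=cam(f,s);p=(np.atleast_2d(P)-t)@A
    return cv2.projectPoints(p.reshape(-1,1,3),np.zeros(3),np.zeros(3),K(f),np.array([f["k1"],0,0,0.]))[0].reshape(-1,2)
def crop(f,x0,y0,x1,y1,k,name):
    cv2.imwrite("pics/"+name,cv2.resize(np.ascontiguousarray(f["color"][y0:y1,x0:x1,::-1]),None,fx=k,fy=k,interpolation=cv2.INTER_CUBIC))
E
python3 - <<'E'
from h import *; from rig import arm
f=arm.grab_frame("scene");crop(f,235,185,405,335,4.5,"sc1.png")
f=arm.grab_frame("side");crop(f,225,175,395,365,3.1,"si1.png")
E
```

```text
(no output)
```

View pics/sc1.png

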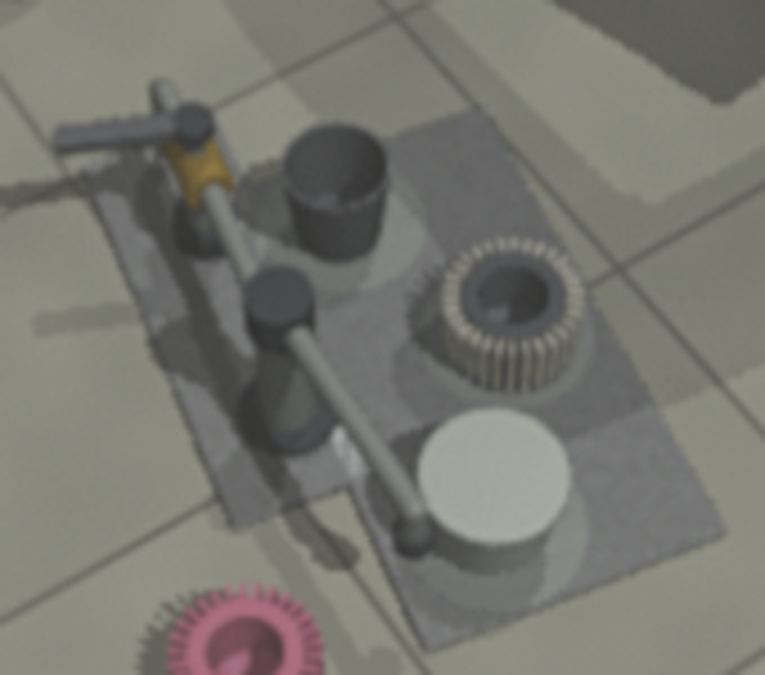

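View pics/si1.png

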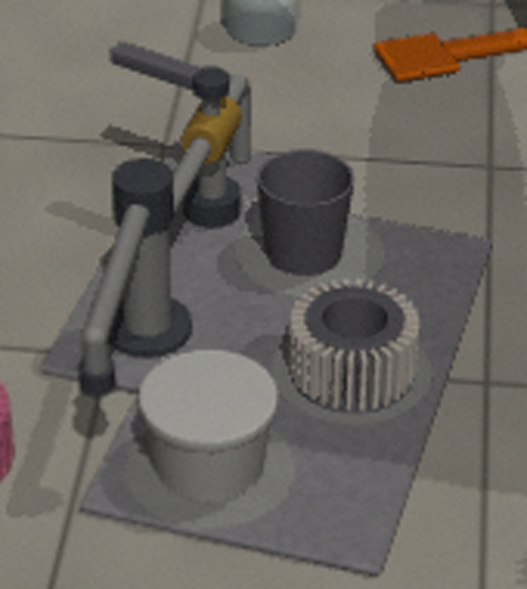

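```bash
python3 - <<'E'
from h import *; from rig import arm
fs=arm.grab_frame("scene");fd=arm.grab_frame("side")
np.set_printoptions(precision=1,suppress=True)
S=lambda x,y:(235+x/4.5,185+y/4.5)
D=lambda x,y:(225+x/3.1,175+y/3.1)
def tri(a,b):
    t1,d1=ray(fs,a);t2,d2=ray(fd,b);A=np.stack([d1,-d2],1);l=np.linalg.lstsq(A,t2-t1,rcond=None)[0]
    p,q=t1+d1*l[0],t2+d2*l[1];return (p+q)/2,np.linalg.norm(p-q)
for n,a,b,z in [("hub",(280,288),(143,180),143),("levhub",(194,119),(211,80),140),("filter",(513,292),(355,318),58),("levtip",(62,140),(117,52),125),("cup",(336,163),(305,182),78),("tub",(495,473),(208,398),70),("armend",(418,510),(95,340),125),("noz",(412,550),(97,390),85)]:
    print(n,atz(fs,S(*a),z),atz(fd,D(*b),z),*tri(S(*a),D(*b)))
for c in [(485,105),(724,535),(430,652),(345,490),(233,527),(88,192)]:print("plate",atz(fs,S(*c),8))
E
```

```text
hub [612.1  12.9 143. ] [611.   19.8 143. ] [611.5  10.8 137.7] 2.5605042972306316
levhub [ 589.6 -123.7  140. ] [ 582.1 -114.9  140. ] [ 585.  -133.1  128. ] 1.2340514124459625
filter [466.7  44.6  58. ] [464.   45.1  58. ] [464.7  42.5  55.2] 1.6586405768411872
levtip [ 660.7 -165.9  125. ] [ 661.  -169.9  125. ] [ 660.6 -164.6  127.6] 1.636907707108554
cup [511.5 -88.   78. ] [509.5 -82.5  78. ] [509.8 -91.4  72.2] 1.065612527105927
tub [553.6 148.   70. ] [551.1 150.6  70. ] [551.9 146.   65.7] 0.3994468127538265
armend [620.6 167.3 125. ] [618.5 166.9 125. ] [619.4 166.  123.5] 1.7160077079941756
noz [625.4 168.8  85. ] [618.9 167.9  85. ] [621.7 164.8  79.9] 5.198033738061261
plate [ 371.1 -119.5    8. ]
plate [441.8 232.9   8. ]
plate [631.6 197.3   8. ]
plate [614.9  80.2   8. ]
plate [684.9  64.1   8. ]
plate [ 636.6 -206.4    8. ]
```

White-pleated ring is on the centre disc with the filter's grey core, 150 mm from the pivot, so it is the filter. Measurements: pivot ≈ (611,14), filter ≈ (465,44.5), lever axis ≈ (583,-133). The plate edges, tub and cup agree with these. Swing arm is at about 1.42 rad and lever at about 0.19. Before the arc I'll check the heater's and pink ring's positions.

```bash
python3 - <<'E'
from h import *; from rig import arm
fs=arm.grab_frame("scene");fd=arm.grab_frame("side")
for p,z in [((148,165),0),((214,155),0),((290,335),50),((237,180),0)]: print(atz(fs,p,z).round())
t1,d1=ray(fs,(188,101));t2,d2=ray(fd,(304,90))
l=np.linalg.lstsq(np.stack([d1,-d2],1),t2-t1,rcond=None)[0];print("heater knob",(t1+d1*l[0]).round(),(t2+d2*l[1]).round())
E
python3 -m inch '[[[1,0,0,0,0,-0.46,0],[1,0,0,0,0,-0.46,0],[1,0,0,0,0,-0.46,0],[1,0,0,0,0,-0.46,0]]]'
```

```text
[ 815. -659.    0.]
[ 602. -570.    0.]
[735. 168.  50.]
[ 589. -419.    0.]
heater knob [ 618. -656.  186.] [ 618. -656.  186.]
clock: 0.78
ee_pos: [255.3, -573.6, 256.2]
tool_rot: [0.001, 0.978, 0.209, -0.001]
force: [-0.0, -1.5, 0.5]
width: 38.8
```

```bash
r='x'; python3 -m inch '[[[1,0.05,0,0,0,-0.46,0],[1,0.05,0,0,0,-0.46,0],[1,0.05,0,0,0,-0.46,0],[1,0.05,0,0,0,-0.46,0],[1,0.05,0,0,0,-0.46,0],[1,0.05,0,0,0,-0.46,0],[1,0.05,0,0,0,-0.46,0],[1,0.05,0,0,0,-0.46,0],[1,0.05,0,0,0,-0.46,0],[1,0.05,0,0,0,-0.46,0]]]'
python3 -m inch '[[[1,0.05,0,0,0,-0.46,0],[1,0.05,0,0,0,-0.46,0],[1,0.05,0,0,0,-0.46,0],[1,0.05,0,0,0,-0.46,0],[1,0.05,0,0,0,-0.46,0],[1,0.05,0,0,0,-0.46,0],[1,0.05,0,0,0,-0.46,0],[1,0.05,0,0,0,-0.46,0],[1,0.05,0,0,0,-0.46,0],[1,0.05,0,0,0,-0.46,0]]]'
python3 -m inch '[[[1,0.05,0,0,0,-0.46,0],[1,0.05,0,0,0,-0.46,0],[1,0.05,0,0,0,-0.46,0],[1,0.05,0,0,0,-0.46,0],[1,0.05,0,0,0,-0.46,0],[1,0.05,0,0,0,-0.46,0],[1,0.05,0,0,0,-0.46,0],[1,0.05,0,0,0,-0.46,0],[1,0.05,0,0,0,-0.46,0],[1,0.05,0,0,0,-0.46,0]]]'
```

```text
clock: 1.62
ee_pos: [476.9, -436.6, 256.1]
tool_rot: [0.002, 0.913, 0.408, -0.001]
force: [-0.7, -0.7, 0.3]
width: -0.3
clock: 2.45
ee_pos: [623.9, -220.6, 255.2]
tool_rot: [0.004, 0.807, 0.591, -0.001]
force: [-0.2, -0.1, 0.3]
width: 0.2
clock: 3.28
ee_pos: [669.3, 36.8, 253.6]
tool_rot: [0.005, 0.665, 0.747, -0.001]
force: [1.0, 0.1, 0.2]
width: -0.1
```

```bash
python3 -m inch '[[[0.8,0,0,0,0,0,0],[0.8,0,0,0,0,0,0],[0.8,0,0,0,0,0,0],[0.8,0,0,0,0,0,0],[0,0,0.5,0,0,0,0],[0,0,0.5,0,0,0,0]]]'
python3 - <<'E'
from h import *; from rig import arm
s=arm.observe();f=arm.grab_frame("wrist");cv2.imwrite("pics/w2.png",f["color"][:,:,::-1])
P=[[611.5,14.5,143],[618,129,133],[465,44.5,58]];print(proj(f,P,s).round())
print(s["ee_pos"],s["width"])
E
```

```text
clock: 3.78
ee_pos: [661.3, 126.3, 230.4]
tool_rot: [0.007, 0.662, 0.75, 0.002]
force: [-1.0, 0.4, -0.5]
width: 0.1
[[218. 404.]
 [242. 235.]
 [ 70. 285.]]
[661.28756361 126.26472302 230.41128804] 0.07765739353295659
```

View pics/w2.png

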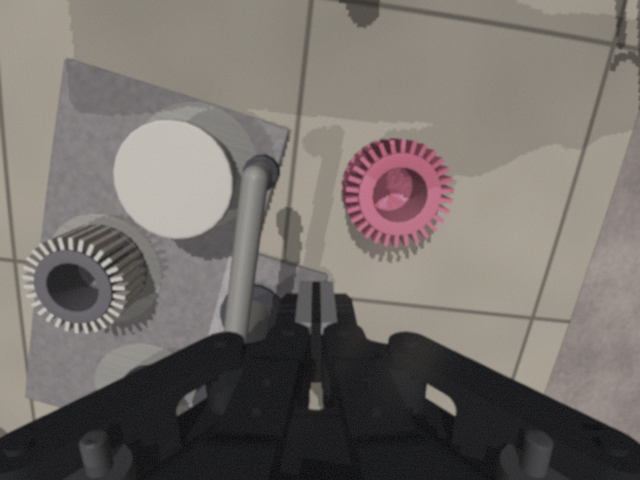

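The wrist view shows the bar from (262,165) to (237,335), with the closed fingertips at (315,285) to its right. The nozzle is at (262,165), the filter at (75,284). I'll turn the tool so the narrow side of the fingers faces the bar, clear of the linkage.

```bash
python3 -m inch '[[[0,0,0,0,0,-1,0],[0,0,0,0,0,-1,0],[0,0,0,0,0,-1,0],[0,0,0,0,0,-1,0],[0,0,0,0,0,-1,0],[0,0,0,0,0,-1,0],[0,0,0,0,0,-1,0],[0,0,0,0,0,-1,0]]]'
python3 -m inch '[[[0,0,0,0,0,-1,0],[0,0,0,0,0,-1,0],[0,0,0,0,0,-1,0],[0,0,0,0,0,-1,0],[0,0,0,0,0,-1,0],[0,0,0,0,0,-1,0],[0,0,0,0,0,-1,0],[0,0,0,0,0,-1,0]]]'
python3 - <<'E'
from h import *; from rig import arm
s=arm.observe();f=arm.grab_frame("wrist");cv2.imwrite("pics/w3.png",f["color"][:,:,::-1])
M=rot(s["tool_rot"]);print(M.round(3),s["ee_pos"],s["joints"])
c=np.array([611.5,14.5,0]);print("r",np.linalg.norm((s["ee_pos"]-c)[:2]))
tgt=np.array([650,122,139]);print((M.T@(tgt-s["ee_pos"])/25).round(2))
E
```

```text
clock: 4.5
ee_pos: [656.2, 116.3, 216.8]
tool_rot: [-0.002, 0.355, 0.935, -0.006]
force: [0.1, 0.1, 0.6]
width: -0.1
clock: 5.17
ee_pos: [654.0, 104.3, 208.8]
tool_rot: [-0.009, 0.003, 1.0, -0.007]
force: [-0.2, -0.1, -0.4]
width: -0.0
[[-1.     0.005 -0.019]
 [ 0.005  1.    -0.013]
 [ 0.019 -0.013 -1.   ]] [654.03162555 104.27274077 208.80897929] [ 0.06534606  0.38080937  0.01571684  1.22531264 -0.01186275  0.07052036]
r 99.33823109468202
[0.11 0.75 2.79]
```

View pics/w3.png

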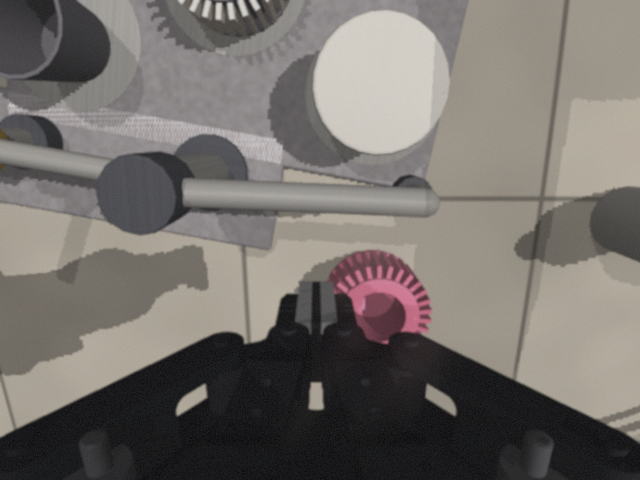

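```bash
python3 -m inch '[[[0,0.3,0.9,0,0,0,0],[0,0.3,0.9,0,0,0,0],[0,0.2,0.8,0,0,0,0],[0,0,0,0,0,0,0]]]'
python3 - <<'E'
from h import *; from rig import arm
s=arm.observe()
M=rot(s["tool_rot"]);print(M.round(3),s["ee_pos"])
f=arm.grab_frame("wrist");cv2.imwrite("pics/w4.png",f["color"][:,:,::-1])
f=arm.grab_frame("side");crop(f,205,145,395,335,3.1,"si4.png")
E
```

```text
clock: 5.55
ee_pos: [654.4, 118.7, 141.4]
tool_rot: [-0.008, 0.008, 1.0, -0.007]
force: [-2.1, 0.3, -0.5]
width: 0.0
[[-1.     0.016 -0.017]
 [ 0.016  1.    -0.014]
 [ 0.016 -0.014 -1.   ]] [654.38410783 118.67565809 141.44962322]
```

View pics/w4.png

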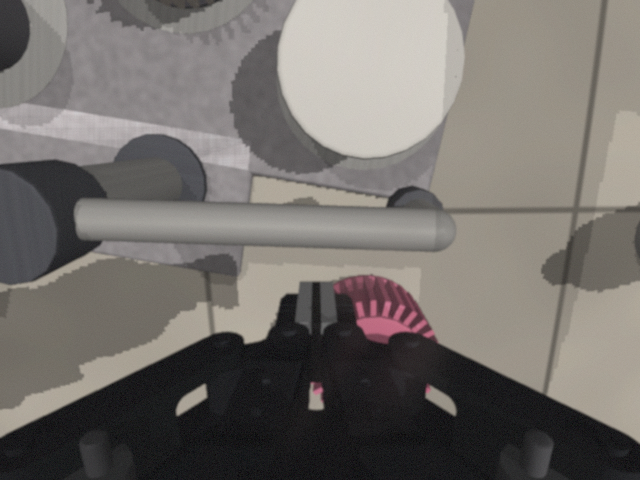

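View pics/si4.png

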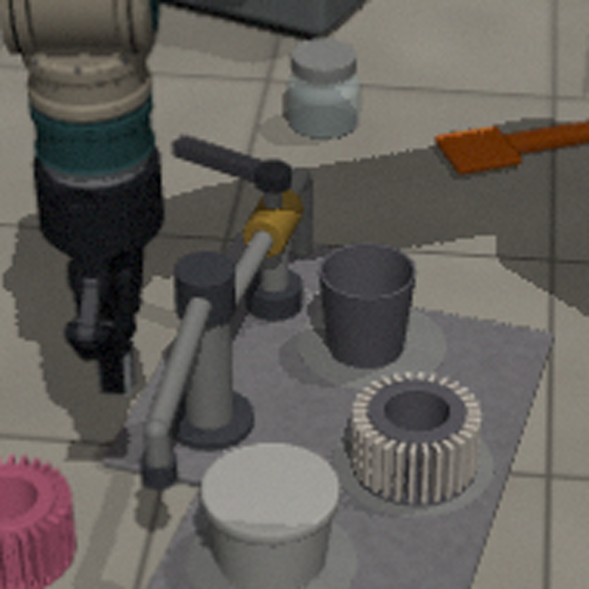

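```bash
python3 -m inch '[[[0.3,0,0.1,0,0,0,0],[0.3,0,0,0,0,0,0],[0.36,0.07,0,0,0,-1,0],[0.36,0.07,0,0,0,-1,0],[0.36,0.07,0,0,0,-1,0],[0.36,0.07,0,0,0,-1,0]]]'
python3 - <<'E'
from h import *; from rig import arm
s=arm.observe()
M=rot(s["tool_rot"]);print(M.round(3),s["ee_pos"])
f=arm.grab_frame("wrist");cv2.imwrite("pics/w5.png",f["color"][:,:,::-1])
E
```

```text
clock: 6.15
ee_pos: [610.8, 119.4, 152.0]
tool_rot: [0.004, -0.17, 0.985, -0.007]
force: [2.2, 0.4, 0.2]
width: 0.4
[[-0.942 -0.335  0.01 ]
 [-0.335  0.942 -0.013]
 [-0.005 -0.015 -1.   ]] [610.80681246 119.39931799 152.02682749]
```

View pics/w5.png

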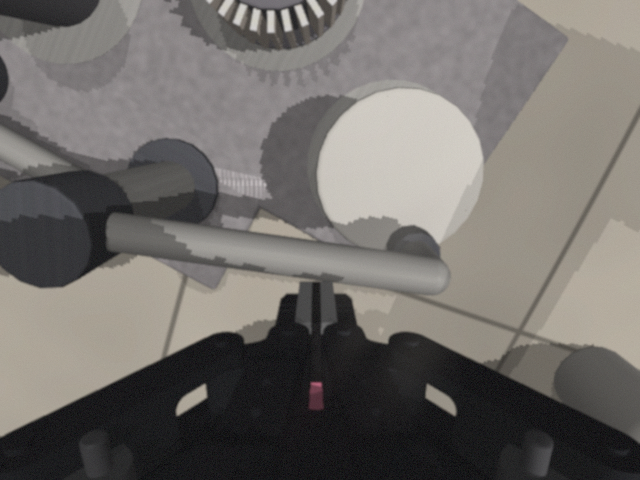

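```bash
python3 -m inch '[[[-0.05,0,0.35,0,0,0,0],[0,0,0.15,0,0,0,0],[0.38,0,0.03,0,0,-0.4,0],[0.38,0,0.03,0,0,-0.5,0],[0.38,0.0,0.05,0,0,-0.7,0],[0.38,0.0,0.05,0,0,-0.7,0]]]'
cat > m.py <<'E'
import sys
from h import *; from rig import arm
s=arm.observe();M=rot(s["tool_rot"]);c=np.array([611.5,14.5,0]);d=(s["ee_pos"]-c)[:2]
print("toolx deg",np.degrees(np.arctan2(M[1,0],M[0,0])).round(1),"pos",s["ee_pos"].round(1),"tilt",M[:2,2].round(3))
r=np.hypot(*d);h=19;print("r",r.round(1),"est arm ang",(np.degrees(np.arctan2(d[1],d[0]))+np.degrees(np.arcsin(h/r))).round(1))
f=arm.grab_frame("wrist");cv2.imwrite("pics/"+sys.argv[1],f["color"][:,:,::-1])
E
python3 m.py w6.png
```

```text
clock: 6.7
ee_pos: [582.5, 106.7, 140.0]
tool_rot: [0.012, -0.267, 0.963, -0.006]
force: [2.6, 1.4, 1.2]
width: 0.2
toolx deg -149.0 pos [582.5 106.7 140. ] tilt [ 0.026 -0.006]
r 96.6 est arm ang 118.8
```

View pics/w6.png

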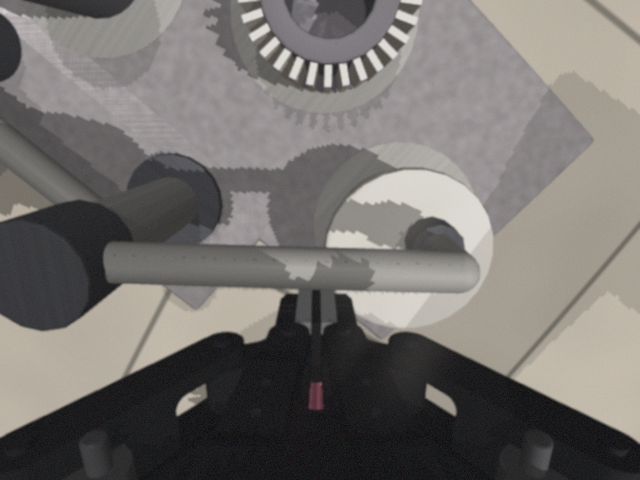

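```bash
python3 -m inch '[[[0.36,0.08,0.05,0,0,-0.9,0],[0.36,0.08,0.05,0,0,-0.9,0],[0.36,0.08,0.05,0,0,-0.9,0],[0.36,0.08,0.05,0,0,-0.9,0],[0.36,0.08,0.05,0,0,-0.9,0]]]'
python3 m.py w7.png
```

```text
clock: 7.17
ee_pos: [547.5, 86.5, 135.0]
tool_rot: [0.017, -0.452, 0.892, -0.009]
force: [0.8, 1.5, 2.1]
width: 0.4
toolx deg -126.2 pos [547.5  86.5 135. ] tilt [ 0.038 -0.001]
r 96.3 est arm ang 143.0
```

View pics/w7.png

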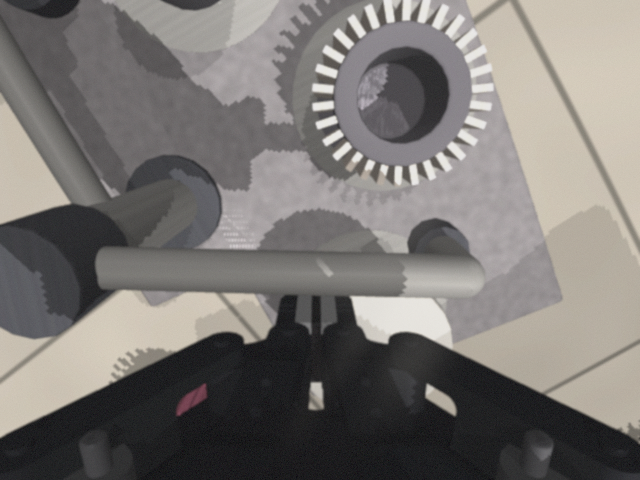

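```bash
python3 -m inch '[[[0.36,0.08,0,0,0,-0.9,0],[0.36,0.08,0,0,0,-0.9,0],[0.36,0.08,0,0,0,-0.9,0],[0.2,0.05,-0.05,0,0,-0.6,0]]]'
python3 m.py w8.png
```

```text
clock: 7.55
ee_pos: [527.0, 62.9, 135.2]
tool_rot: [0.017, -0.576, 0.817, -0.011]
force: [0.6, 2.2, -1.6]
width: -0.1
toolx deg -109.7 pos [527.   62.9 135.2] tilt [0.041 0.002]
r 97.4 est arm ang 161.5
```

View pics/w8.png

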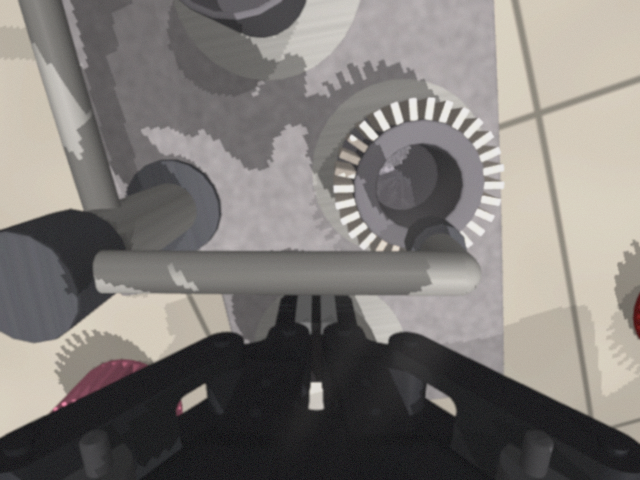

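```bash
cat > a.py <<'E'
import sys
from h import *; from rig import arm
s=arm.observe();f=arm.grab_frame("wrist")
v=[float(x) for x in sys.argv[1:]]
a,b,c=atz(f,v[0:2],125,s),atz(f,v[2:4],125,s),atz(f,v[4:6],58,s)
d=b-a;arm_=np.degrees(np.arctan2(d[1],d[0]));print("wrist: bar",a.round(1),b.round(1),arm_.round(1),"filter",c.round(1))
n=np.array([611.5,14.5])+150*np.array([np.cos(np.radians(arm_)),np.sin(np.radians(arm_))]);print("noz",n.round(1),"miss",(c[:2]-n).round(1))
f=arm.grab_frame("scene");crop(f,255,195,385,295,6,"sA.png")
f=arm.grab_frame("side");crop(f,235,185,385,325,4.2,"sB.png")
E
python3 a.py 100 271 450 272 419 177
```

```text
wrist: bar [597.7  17.8 125. ] [474.8  60.  125. ] 161.0 filter [464.4  36.8  58. ]
noz [469.6  63.2] miss [ -5.2 -26.4]
```

View pics/sA.png

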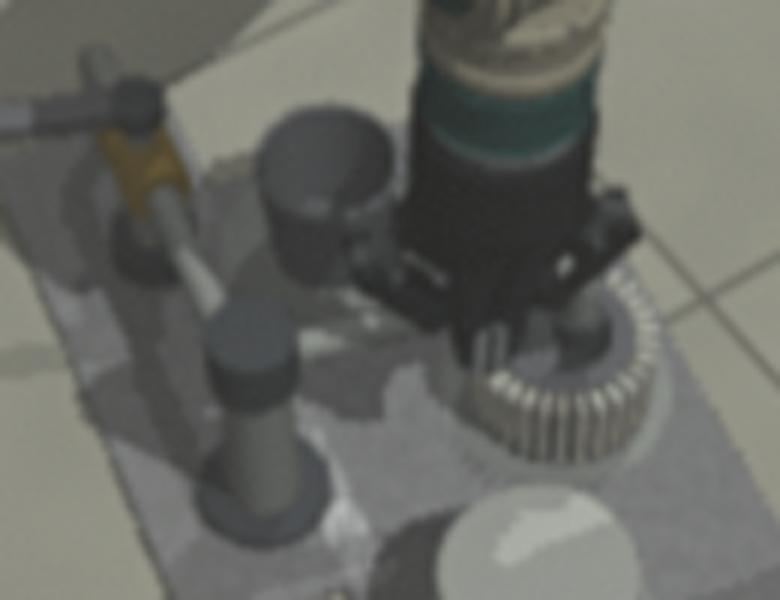

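View pics/sB.png

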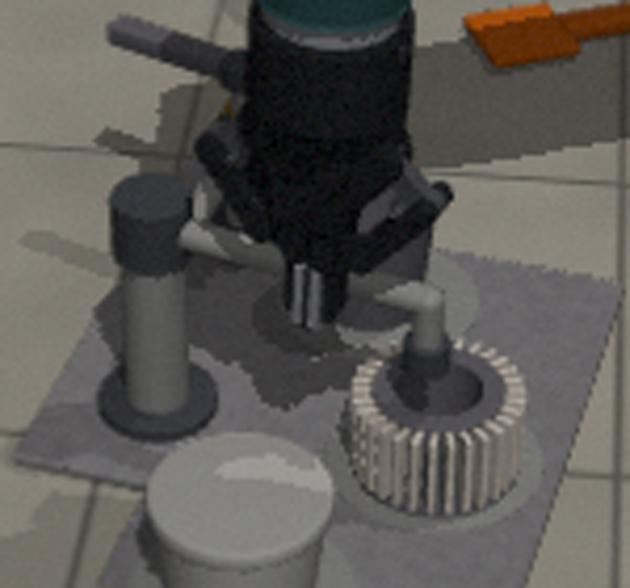

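Bar is at about 161°; the filter's bearing is about 168.5°. The nozzle is still about 20 mm short.

```bash
python3 -m inch '[[[0.25,0.05,-0.05,0,0,-0.7,0],[0.2,0.05,-0.05,0,0,-0.6,0],[0,0,0,0,0,0,0]]]'
python3 m.py w9.png
```

```text
clock: 8.0
ee_pos: [522.1, 54.3, 136.9]
tool_rot: [0.017, -0.619, 0.785, -0.011]
force: [-0.6, -0.9, -0.0]
width: 0.1
toolx deg -103.5 pos [522.1  54.3 136.9] tilt [0.04  0.003]
r 97.9 est arm ang 167.2
```

View pics/w9.png

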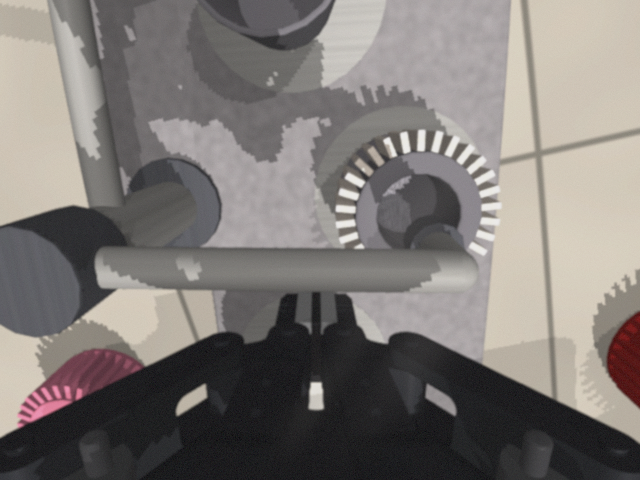

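```bash
python3 a.py 100 267 450 270 419 212
```

```text
wrist: bar [598.2  16.6 125. ] [470.5  46.6 125. ] 166.8 filter [465.9  40.8  58. ]
noz [465.5  48.8] miss [ 0.4 -7.9]
```

View pics/sB.png

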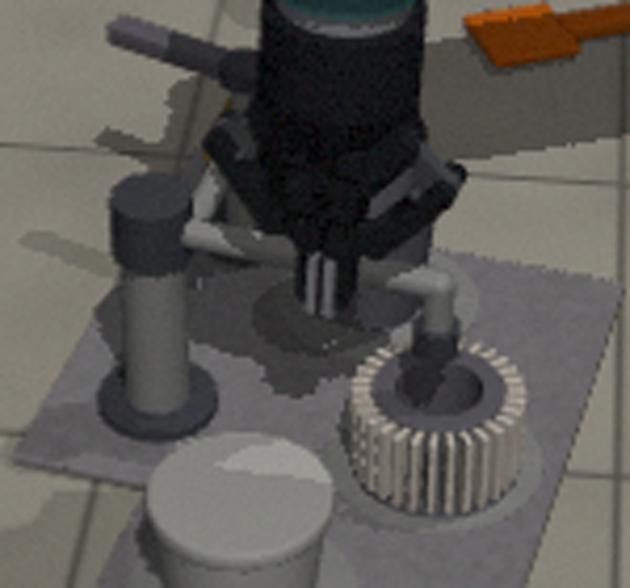

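View pics/sA.png

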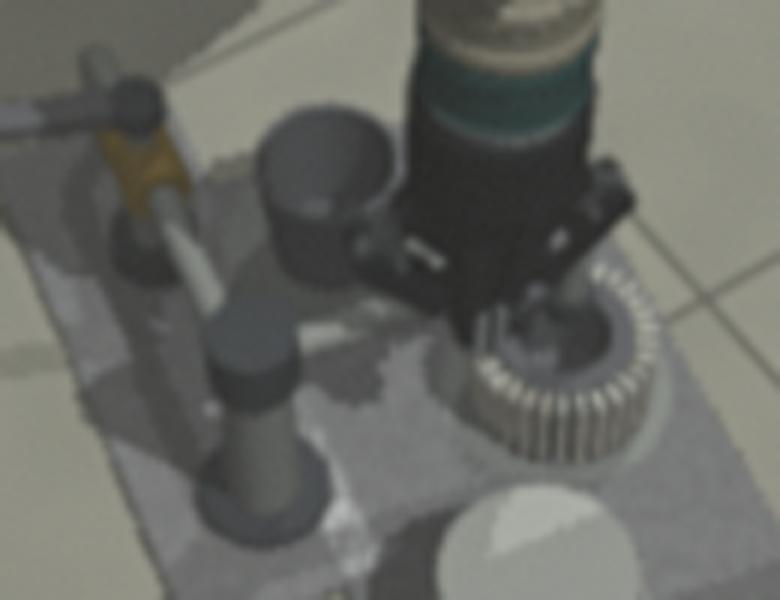

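```bash
python3 - <<'E'
from h import *; from rig import arm
f=arm.grab_frame("side");D=lambda x,y:(235+x/4.2,185+y/4.2)
print("side noz",atz(f,D(436,358),85),"elbow top",atz(f,D(440,285),125),"filt",atz(f,D(438,388),58),"hub",atz(f,D(151,197),143))
for x in (45,40):
  print(proj(f,[[465,x,58],[465,x,85]]), [((p-[235,185])*4.2).round() for p in proj(f,[[465,x,58],[465,x,85],[465,x,125]])])
E
```

```text
side noz [465.86856168  54.40094031  85.        ] elbow top [465.80732065  47.73768694 125.        ] filt [464.54118565  44.44097543  58.        ] hub [611.9765714   15.67118596 143.        ]
[[339.05104897 277.53241297]
 [339.52418031 267.4678248 ]] [array([437., 389.]), array([439., 346.]), array([442., 282.])]
[[339.20673224 276.04454822]
 [339.68001137 265.99198373]] [array([438., 382.]), array([440., 340.]), array([443., 276.])]
```

Side view puts the nozzle about 4 mm short and the wrist view about 8 mm. I'll nudge about 5 mm at the nozzle.

```bash
python3 -m inch '[[[0.1,0,0,0,0,-0.2,0],[0.06,0,0,0,0,0,0],[0,0,0,0,0,0,0]]]'
python3 m.py w10.png
python3 -m inch '[[[-0.4,0,0,0,0,0,0],[-0.7,0,0,0,0,0,0],[-0.7,0,-0.6,0,0,0,0],[0,0,-0.9,0,0,0,0],[0,0,-0.9,0,0,0,0],[0,0,-0.9,0,0,0,0]]]'
python3 a.py 100 267 450 270 419 212;python3 m.py w11.png
```

```text
clock: 8.5
ee_pos: [521.5, 51.6, 136.9]
tool_rot: [0.018, -0.626, 0.779, -0.011]
force: [0.4, -0.5, 0.3]
width: 0.1
toolx deg -102.4 pos [521.5  51.6 136.9] tilt [0.041 0.005]
r 97.4 est arm ang 168.8
clock: 9.05
ee_pos: [524.0, 98.3, 215.8]
tool_rot: [0.011, -0.625, 0.78, -0.007]
force: [0.5, -0.3, -0.0]
width: -0.0
wrist: bar [657.   79.8 125. ] [451.4 125.5 125. ] 167.5 filter [450.8 104.8  58. ]
noz [465.1  47. ] miss [-14.3  57.8]
toolx deg -102.6 pos [526.3  98.1 217.7] tilt [0.033 0.003]
r 119.4 est arm ang 144.7
```

View pics/w11.png

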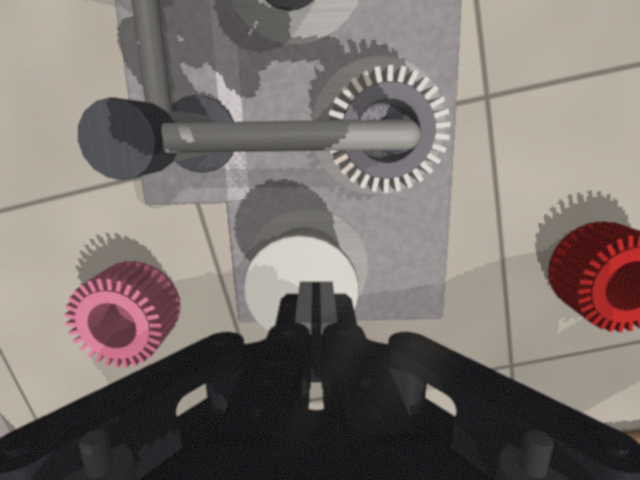

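View pics/sA.png

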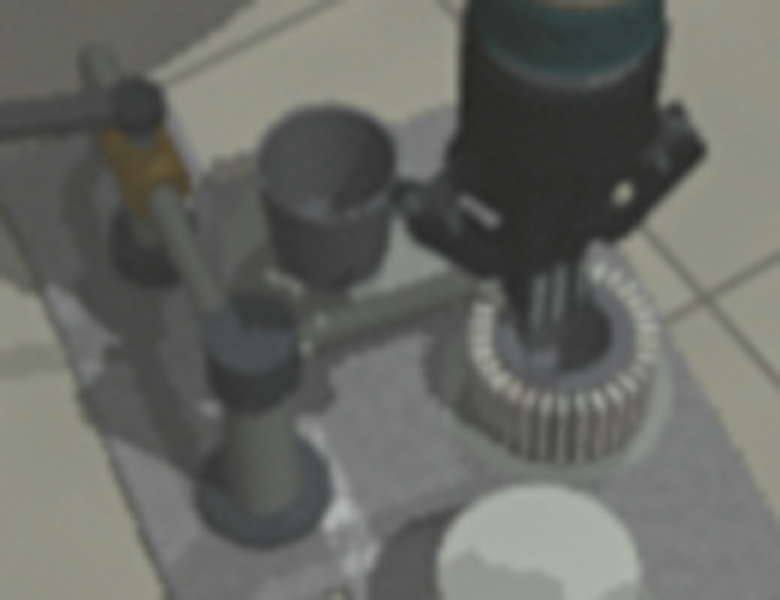

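View pics/sB.png

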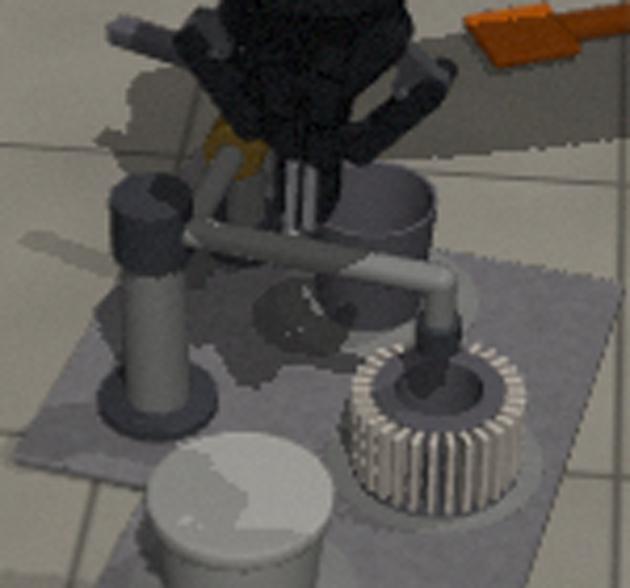

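View pics/w10.png

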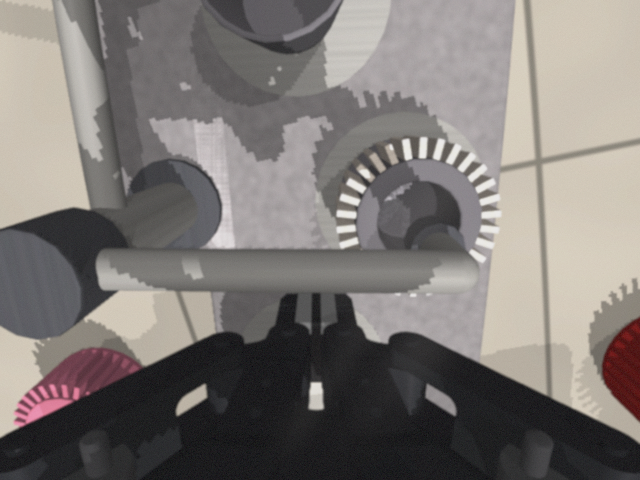

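```bash
python3 - <<'E'
from h import *; from rig import arm
s=arm.observe();f=arm.grab_frame("wrist")
hub=atz(f,(118,138),143,s)[:2];a=atz(f,(175,137),125,s)[:2];b=atz(f,(405,134),125,s)[:2];c=atz(f,(390,129),58,s)[:2]
an=lambda d:np.degrees(np.arctan2(d[1],d[0])).round(2)
print(hub,a,b,c,"bar",an(b-a),"hub-b",an(b-hub),"hub-filter",an(c-hub),np.linalg.norm(c-hub))
crop(f,310,50,470,210,4,"w11c.png")
f=arm.grab_frame("side");D=lambda x,y:(235+x/4.2,185+y/4.2)
h,e,n,c=[atz(f,D(*p),z)[:2] for p,z in [((151,197),143),((438,278),125),((439,350),85),((438,388),58)]]
print("side",h,e,n,c,an(e-h),an(n-h),an(c-h))
crop(f,310,230,370,320,7,"sBc.png")
E
```

```text
[610.32041777  11.79755082] [588.5390337   16.81116759] [466.45470381  42.7606956 ] [463.36467464  40.87218335] bar 168.0 hub-b 167.85 hub-filter 168.81 149.80428797824837
side [611.9765714   15.67118596] [467.14345341  42.18073995] [464.81186328  47.89676045] [464.54118565  44.44097543] 169.63 167.65 168.96
```

View pics/w11c.png

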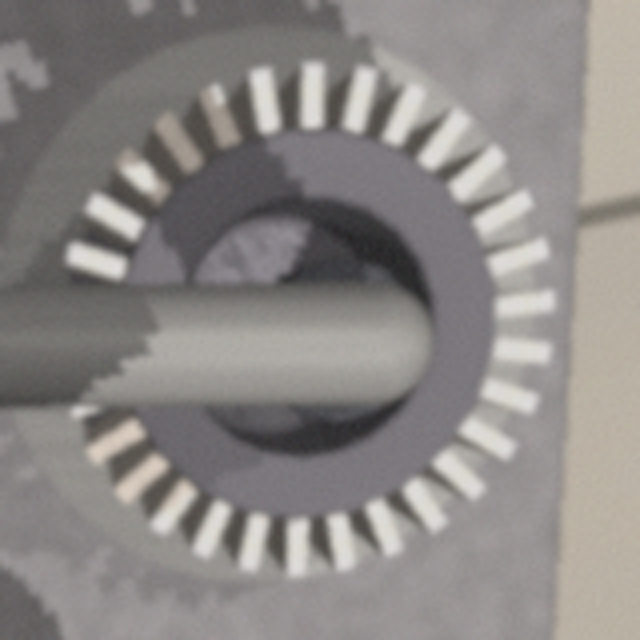

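View pics/sBc.png

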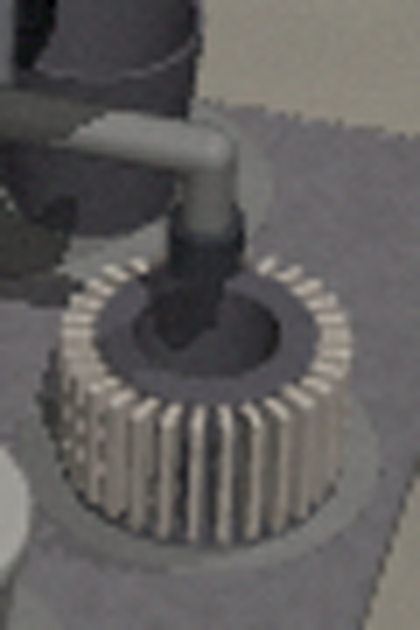

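Wrist view: bar end at (412,134), centred on the filter's bore (388,130). Bar bearing 168.0–168.8° against filter bearing 168.8–169.0°, which is under 3 mm at the nozzle. Next is the lever, approached from its +y side.

```bash
python3 -m inch '[[[0.84,-0.77,0,0,0,0,0],[0.84,-0.77,0,0,0,0,0],[0.84,-0.77,0,0,0,0,0],[0.84,-0.77,0,0,0,0,0],[0.84,-0.77,0,0,0,0,0],[0.84,-0.77,0,0,0,0,0],[0.84,-0.77,0,0,0,0,0],[0.84,-0.77,0,0,0,0.7,0],[0,0,0,0,0,0.8,0]]]'
python3 m.py w12.png
```

```text
clock: 10.1
ee_pos: [632.4, -106.5, 198.6]
tool_rot: [0.002, -0.572, 0.82, 0.002]
force: [0.2, -0.2, -0.4]
width: -0.0
toolx deg -110.2 pos [ 632.4 -106.5  198.6] tilt [0.    0.006]
r 122.8 est arm ang -71.3
```

View pics/w12.png

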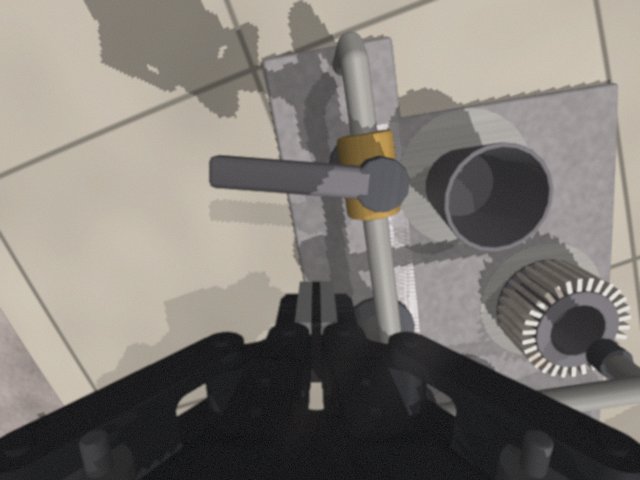

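```bash
cat > l.py <<'E'
import sys
from h import *; from rig import arm
v=[float(x) for x in sys.argv[1:]]
s=arm.observe();f=arm.grab_frame("wrist");M=rot(s["tool_rot"])
a=atz(f,v[:2],136,s);b=atz(f,v[2:4],132,s);d=b-a;an=np.arctan2(d[1],d[0])
print("axis",a.round(1),"tip",b.round(1),"len",np.hypot(*d[:2]).round(1),"deg",np.degrees(an).round(1))
for off in (35,19):
  t=a+62*np.array([np.cos(an),np.sin(an),0])+off*np.array([-np.sin(an),np.cos(an),0]);t[2]=138
  print(off,t.round(1),(M.T@(t-s["ee_pos"])/25).round(2))
E
python3 l.py 382 183 210 172
```

```text
axis [ 585.3 -135.   136. ] tip [ 661.5 -168.5  132. ] len 83.2 deg -23.7
35 [ 656.1 -127.9  138. ] [ 0.54 -1.29  2.39]
19 [ 649.7 -142.6  138. ] [ 1.18 -1.25  2.38]
```

```bash
python3 -m inch '[[[0.25,-0.65,0,0,0,0,0],[0.2,-0.65,0,0,0,0,0],[0,0,0.8,0,0,0,0],[0,0,0.8,0,0,0,0],[0,0,0.75,0,0,0,0],[0,0,0,0,0,0,0]]]'
python3 m.py w13.png
```

```text
clock: 10.7
ee_pos: [651.9, -119.7, 132.2]
tool_rot: [-0.002, -0.58, 0.814, 0.009]
force: [-1.2, -0.1, -0.5]
width: -0.1
toolx deg -109.0 pos [ 651.9 -119.7  132.2] tilt [-0.013  0.013]
r 140.2 est arm ang -65.4
```

View pics/w13.png

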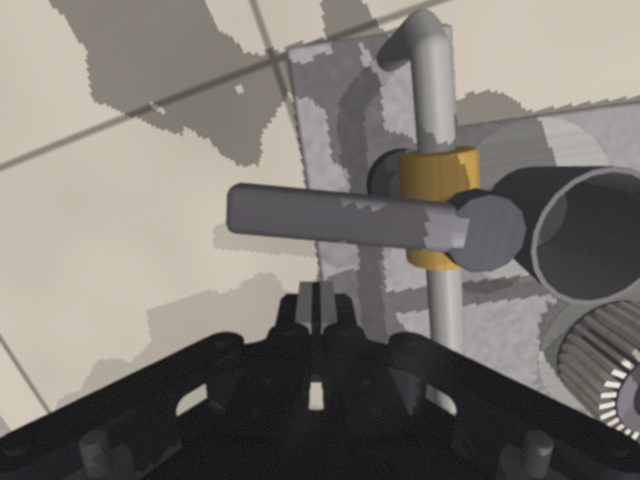

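```bash
python3 -m inch '[[[0.4,0,-0.1,0,0,0,0],[0.4,0,-0.05,0,0,0,0],[0.22,-0.06,0,0,0,0.8,0],[0.22,-0.06,0,0,0,0.9,0],[0.22,-0.06,0,0,0,0.9,0],[0.22,-0.06,0,0,0,0.9,0],[0.22,-0.06,0,0,0,0.9,0]]]'
python3 m.py w14.png
```

```text
clock: 11.33
ee_pos: [641.1, -166.5, 145.2]
tool_rot: [0.003, -0.411, 0.912, 0.009]
force: [0.3, 2.4, -0.8]
width: -0.1
toolx deg -131.5 pos [ 641.1 -166.5  145.2] tilt [-0.002  0.019]
r 183.4 est arm ang -74.8
```

View pics/w14.png

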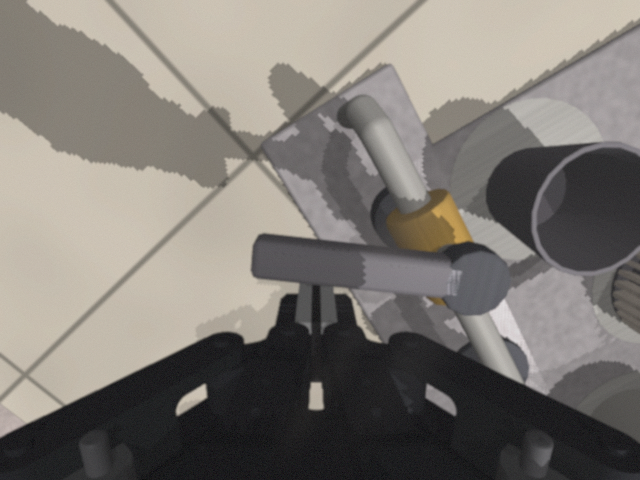

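```bash
python3 -m inch '[[[0,0,0.25,0,0,0,0],[0.22,-0.06,0.1,0,0,0.8,0],[0.22,-0.06,0.06,0,0,0.9,0],[0.22,-0.06,0.06,0,0,0.9,0],[0.22,-0.06,0.06,0,0,0.9,0],[0.22,-0.06,0.06,0,0,0.9,0],[0.22,-0.06,0.06,0,0,0.9,0]]]'
python3 m.py w15.png
```

```text
clock: 11.97
ee_pos: [626.1, -196.7, 136.9]
tool_rot: [0.011, -0.187, 0.982, 0.007]
force: [-0.1, 1.2, 0.6]
width: 0.2
toolx deg -158.4 pos [ 626.1 -196.7  136.9] tilt [0.018 0.017]
r 211.7 est arm ang -80.9
```

View pics/w15.png

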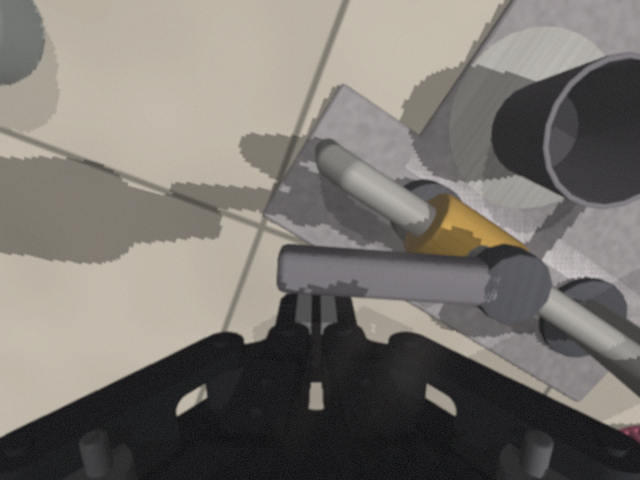

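```bash
python3 -m inch '[[[0.24,0.05,0.03,0,0,0.8,0],[0.24,0.02,0.03,0,0,0.9,0],[0.24,0,0.03,0,0,0.9,0],[0.24,0,0.03,0,0,0.9,0],[0.24,0,0.03,0,0,0.8,0]]]'
python3 m.py w16.png
```

```text
clock: 12.43
ee_pos: [601.2, -206.3, 136.9]
tool_rot: [0.016, 0.0, 1.0, 0.004]
force: [1.4, 0.3, -0.0]
width: 0.4
toolx deg 179.9 pos [ 601.2 -206.3  136.9] tilt [0.032 0.008]
r 221.1 est arm ang -87.7
```

View pics/w16.png

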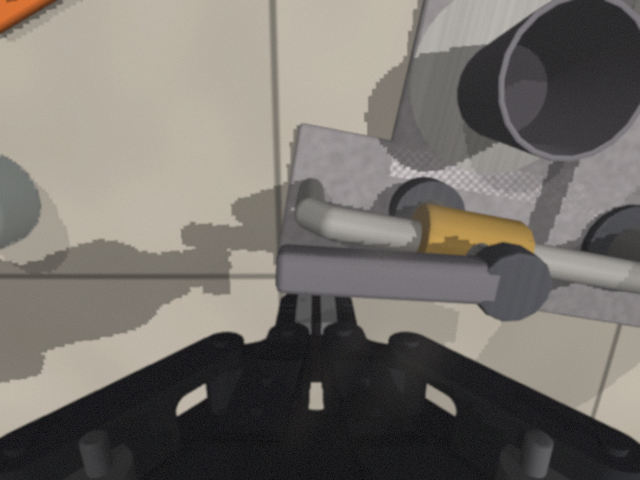

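```bash
python3 -m inch '[[[0.22,0.03,0,0,0,0.8,0],[0.22,0.02,0,0,0,0.8,0],[0.2,0,0,0,0,0.3,0],[0.12,0,0,0,0,0,0]]]'
python3 m.py w17.png
python3 -m inch '[[[0.15,0,0,0,0,0,0],[0.1,0,0,0,0,0,0]]]'
```

```text
clock: 12.82
ee_pos: [592.0, -207.8, 140.1]
tool_rot: [0.028, 0.08, 0.996, 0.002]
force: [3.6, 0.0, -1.7]
width: 0.3
toolx deg 170.8 pos [ 592.  -207.8  140.1] tilt [ 0.057 -0.   ]
r 223.1 est arm ang -90.1
clock: 13.03
ee_pos: [591.8, -208.4, 142.0]
tool_rot: [0.035, 0.074, 0.997, 0.001]
force: [3.2, -0.3, -2.7]
width: -0.3
```

View pics/w17.png

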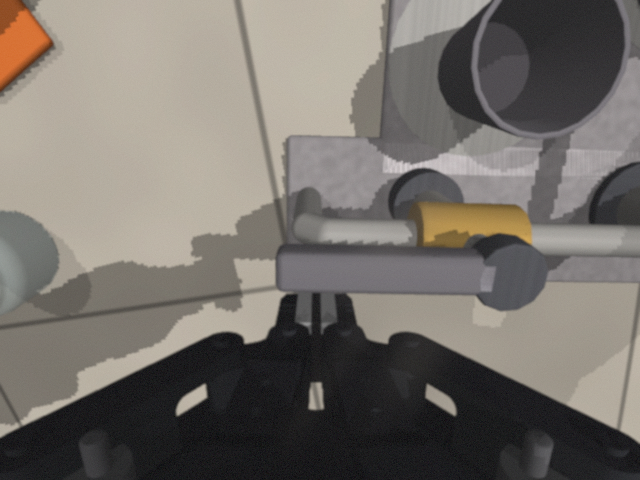

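Lever looks parallel to the pipe and the finger has stopped at (592,-208) with about 3 N. I'll press a bit harder to confirm it is on the stop.

```bash
python3 -m inch '[[[0.3,0,0.1,0,0,0,0],[0.4,0,0.05,0,0,0,0],[0.5,0,0.05,0,0,0,0]]]'
python3 m.py w18.png
```

```text
clock: 13.28
ee_pos: [589.5, -209.1, 144.8]
tool_rot: [0.066, 0.065, 0.996, -0.001]
force: [27.1, -3.4, -12.6]
width: -0.1
toolx deg 172.5 pos [ 589.5 -209.1  144.8] tilt [ 0.13  -0.011]
r 224.7 est arm ang -90.8
```

View pics/w18.png

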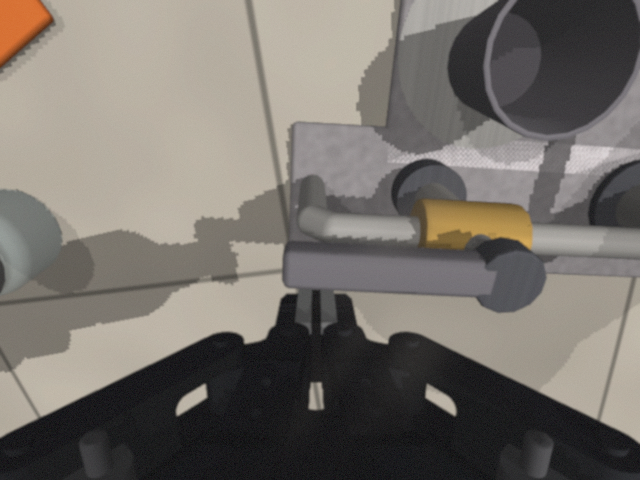

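Force has risen to 27 N, so it is on the hard stop. Back off along -tool x, rise, and check both.

```bash
python3 -m inch '[[[-0.4,0,0,0,0,0,0],[-0.7,0,0,0,0,0,0],[-0.7,0,0,0,0,0,0],[-0.3,0,-0.9,0,0,0,0],[0,0,-0.9,0,0,0,0],[0,0,-0.9,0,0,0,0],[0,0,-0.9,0,0,0,0],[0,0,0,0,0,0,0]]]'
python3 m.py w19.png
python3 - <<'E'
from h import *; from rig import arm
f=arm.grab_frame("scene");crop(f,235,185,405,335,4.5,"sc19.png")
f=arm.grab_frame("side");crop(f,225,175,395,365,3.1,"si19.png");cv2.imwrite("pics/side19.png",f["color"][:,:,::-1])
E
```

```text
clock: 14.0
ee_pos: [632.6, -215.7, 246.9]
tool_rot: [0.068, 0.048, 0.997, -0.005]
force: [0.2, -0.0, 1.2]
width: 0.2
toolx deg 174.5 pos [ 632.6 -215.7  246.9] tilt [ 0.134 -0.017]
r 231.1 est arm ang -80.0
```

View pics/w19.png

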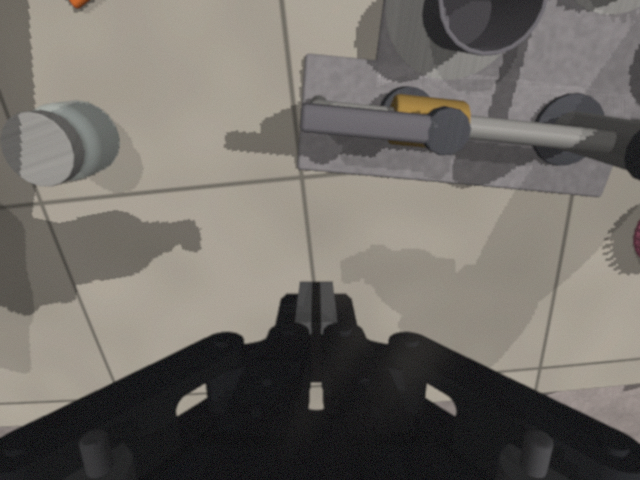

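View pics/sc19.png

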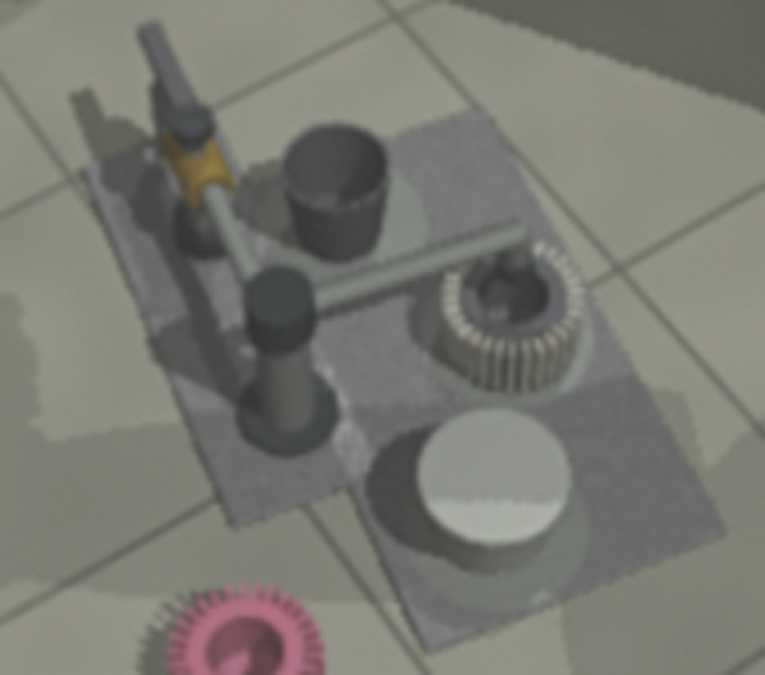

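View pics/side19.png

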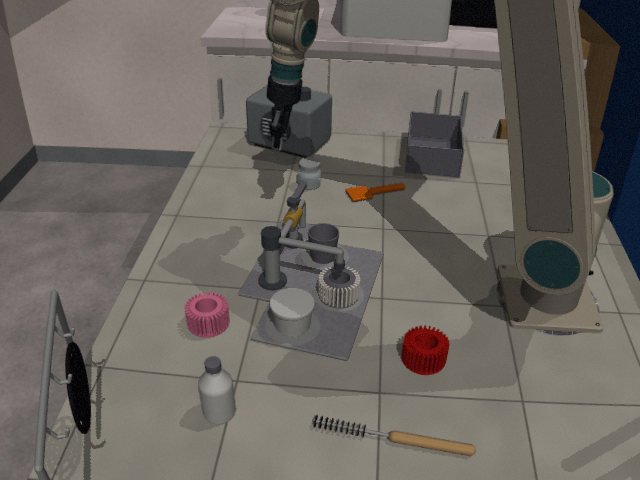

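```bash
python3 - <<'E'
from h import *; from rig import arm
an=lambda d:np.degrees(np.arctan2(d[1],d[0])).round(1)
s=arm.observe();f=arm.grab_frame("wrist")
a,b=atz(f,(449,131),134,s),atz(f,(303,118),132,s);print("wrist lever",a,b,an(b-a),"pipe",an(atz(f,(472,129),85,s)-atz(f,(590,137),85,s)))
e=[atz(f,p,8,s) for p in((302,167),(304,55))];print("plate end edge",an(e[1]-e[0]), "plate back edge",an(atz(f,(302,167),8,s)-atz(f,(600,196),8,s)))
f=arm.grab_frame("scene");S=lambda x,y:(235+x/4.5,185+y/4.5)
a,b=atz(f,S(191,119),134),atz(f,S(149,27),128);print("scene lever",a,b,an(b-a))
h=atz(f,S(280,288),143);n=atz(f,S(508,263),85);e=atz(f,S(516,232),125);c=atz(f,S(513,292),58);print(h,n,e,c,"arm",an(e-h),an(n-h),"filter",an(c-h))
crop(f,320,225,380,280,10,"scz.png")
E
```

```text
wrist lever [ 582.25763058 -135.09696038  134.        ] [ 567.65098209 -215.76723329  132.        ] -100.3 pipe -98.6
plate end edge 172.5 plate back edge -101.0
scene lever [ 589.08693441 -129.15716572  134.        ] [ 571.53166633 -213.74601997  128.        ] -101.7
[612.10509418  12.92838355 143.        ] [468.32195189  39.67061833  85.        ] [468.78109657  45.73684677 125.        ] [466.6809154   44.60161188  58.        ] arm 167.1 169.5 filter 167.7
```

View pics/scz.png

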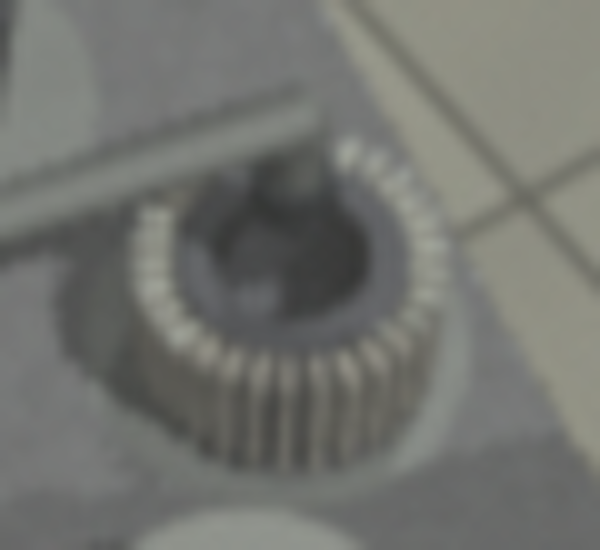

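Bar and filter bearings agree within about 1° in every view. The lever is on its stop and parallel to the pipe (-100 to -102°), and the loose items are unmoved. Handing in.

```bash
python3 -c "
from rig import arm
s=arm.observe();print(s['clock'],s['force'],abs(s['joint_vel']).max());print(arm.hand_in())"
```

```text
14.25 [-0.47426995 -0.31443286 -0.5703582 ] 0.0069868894853635346
the job is handed in; nothing more can be done
None
```

The nozzle is over the centre of the white pleated filter and the valve lever is fully open. I pushed the swing arm round first, then the lever. The job was handed in at about 14 s; no verdict came back.

- **How I pushed:** I used the closed pair of fingertips as one tip, not a single separated finger. Nothing was lifted.
- **Swing arm:** in the last images it bears 167–169.5° and the filter 167.7–169°. That leaves the nozzle about 3 mm or less from the filter's centre. Earlier wrist and side readings of the gap had disagreed by about 4 mm, so I settled it with a clear view from further back.
- **Valve lever:** it is on its stop and points to about -100 to -102°; in line with the pipe is -101.6°. The wrist view of the partly hidden pipe read -98.6°, but the plate edge and the stop agree with the lever. To confirm the stop I pressed on it with about 27 N in the pushing direction (30 N in all).
- **Loose things:** in the last overview pictures they all look unmoved, by eye. At hand-in the gripper was clear of everything.

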